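# Open the top half of the stock cupboard's split door

## Task

Open the top half of the little bench cupboard's split door so that the rolled tubes behind it can be reached: swing it gently until it stands wide open, at about a right angle to the cupboard's front, and leave it there. The bottom half has to stay shut with its bolt shot.

Things in the scene. Friction and masses are not known exactly. Their poses are not given: they have to be found in the camera images.
- top_leaf (a joint): Top half of the split door of a fixed wooden bench cupboard (240 wide, 200 deep, 295 high, sizes in mm; front faces right and away from the robot). Leaf 190 x 136 x 15, lower edge 157 above the bench. 0 rad shut, may start up to 0.15 ajar, stop at 1.9; friction holds it where left. Upright hinge on the side nearer the robot; opening turns it clockwise seen from above.
- top_handle (a point): Grip point on the top leaf's handle, 265 mm above the bench: an upright round steel bar, 11 mm diameter, from 190 to 290 mm above the bench, 35 mm out from the leaf's face on two studs. The point is on the bar's centre line; axes turn with the leaf: z up, -x out from its front, +y along it to the hinge. The hinge axis lies at x = +42.5, y = +160 mm in these axes.
- bottom_leaf (a joint): Bottom half of the door: same size, same hinge side, same kind of handle (bar from 23 to 123 mm above the bench); edges 12 and 148 mm above the bench. 0 rad is shut, where it starts and where the bolt keeps it; grows as it opens.
- bolt (a joint): Barrel bolt on the bottom leaf, 138 mm above the bench: a level steel rod of 10 mm diameter with a small knob, shot into a keep on the door post away from the hinge. 0 m is fully shot (its start), grows to 0.028 as it is drawn towards the hinge; stiff, about 4 N.

How it is judged:
At the end, for the whole second after the job is handed in: The top leaf stands at rest, open by more than 1.1 rad (63 degrees); the bottom leaf is shut (within 0.04 rad) and its bolt is still shot (drawn by less than 8 mm) (value of joint top_leaf above 1.1 rad and velocity of joint top_leaf between -0.05 and 0.05 rad/s and value of joint bottom_leaf below 0.04 rad and value of joint bolt below 0.008 m); the robot touches nothing.
It fails at once if the bottom leaf comes open (0.06 rad) (value of joint bottom_leaf above 0.06 rad).
It fails at once if the bottom leaf's bolt is drawn (12 mm) (value of joint bolt above 0.012 m).
It fails at once if the top leaf is flung (faster than 3 rad/s) (velocity of joint top_leaf above 3 rad/s).
It also fails if it takes over 42 s, if anything falls off the work surface, if the arm or the gripper's body presses on something with over 40 N, if the wrist force passes 120 N, or if a joint passes its speed limit or range.

## Robot

A 7-joint arm with a two-finger parallel gripper is mounted at the origin on the work surface. World frame = base frame: x ahead of the robot, y to its left, z up, the work surface at z = 0. Lengths are in m, angles in rad, forces in N, time in s.
With the tool pointing down it reaches from about 0.4 to 0.9 m from the base axis. Payload 5.5 kg.
Tool frame: the origin (TCP) lies midway between the tips of the shut fingers; the grasp point (between the pads) lies 19 mm behind it (manip.grip_depth is the distance from the TCP to the grasp point, in m); z points along the fingers, y is the line along which they close (so a half turn about z gives the same grasp; the last joint's range is limited). The gripper opens to 92 mm and grips with 3 to 60 N. Pads are 19 mm wide; open, the fingers measure 130 mm over their backs; the gripper's body (75 mm by 190 mm) begins 47 mm behind the grasp point.
Start: joints at [1.569, 0.501, -0.427, 1.55, 0.221, 1.138, -0.21], TCP at [0.17, -0.627, 0.205] pointing down, gripper open.
Joint ranges: [-2.88, 2.88], [-0.31, 2.03], [-1.54, 1.56], [0.2, 2.42], [-1.41, 4.55], [0.19, 2.02], [-2.57, 2.57]. Speed limits (rad/s): [2.57, 2.57, 3.14, 3.14, 3.14, 3.14, 3.14].

## Interface

Orientations are given as a unit quaternion [x, y, z, w].
In Python, from bench import manip, effector, viewer gives the robot as it stands. Calls block until the motion is done:
- manip.move_pose(position, orientation): joint-space move of the TCP to a pose.
- manip.servo_line(position, ori=None, vel=0.15): straight line of the TCP; ori=None keeps the orientation; vel is the mean speed in m/s.
- manip.movej(angles): joint-space move.
- effector.open_jaws() and effector.close(f_grip=None): open the fingers fully, or close them until they stop; f_grip is the grip in N (None keeps the last).
- manip.sleep(seconds).
- manip.solve_ik(position, orientation): joint angles nearest the present ones, or None.
- viewer.get_image(name): name is "side" or "top" or "wrist"; returns the picture (480x640x3 uint8, red, green, blue); there is no depth.
- viewer.get_calibration(name): a dict with "vfov" (degrees; the focal length in pixels is half the picture's height over the tangent of half this angle, whatever the lens; pixels are square), "cx", "cy" (the principal point, pixels), "eye" and "attitude" of the camera in the world. Camera axes: x right, y down, z forward; pixel columns grow to the right and rows downward; lengths in m; the calibration is good to about 2 mm. The wrist camera is an equidistant fisheye: a pixel r from the principal point sees the ray r / f radians off the axis. A picture is of the moment at which its call begins: read the wrist's pose just before it. get_calibration takes no time and is no camera call; for the wrist camera it gives the pose at the moment of the call.
A pose or a line that the arm cannot do raises manip.PlanningError and nothing moves.
- manip.hand_in(): hands the job in; it is judged then, once.
Readings, each from a call of its own:
- manip.current_clock(): time.
- manip.current_q(): joint angles.
- manip.current_joint_velocities(): joint speeds.
- manip.current_tau(): joint torques, N m.
- manip.current_tool_pos(): TCP position.
- manip.current_tcp_rot(): TCP orientation.
- manip.current_force(): force on the tool from outside, world axes, zero at the start.
- manip.current_wrist_torque(): the same for the moment, N m.
- manip.current_finger_gap(): finger opening in m.
- manip.current_gripper_force(): force on a finger pad.
Only numpy, scipy, OpenCV 4.12 (cv2) and the standard library are available. Lean on these libraries where they do the work, as an engineer would, in place of code of your own. Each camera call takes 0.05 s, during which the arm holds its last target. There are 200 camera calls.

## Working session

There is one attempt and no reset: what is moved stays moved. The work goes in short steps, each a Python script; the robot and the scene stay as the last script left them, time stands still between calls to the robot, and variables do not carry over. Pictures are saved under pics/ and viewed, at most 10 in all, crops included, and the job is handed in when it is done.

```bash
mkdir -p pics && python3 - <<'E'
from bench import manip, effector, viewer
import cv2
for n in ("side","top"):
    im=viewer.get_image(n); cv2.imwrite(f"pics/{n}0.png",im[:,:,::-1]); c=viewer.get_calibration(n); print(n,c)
print(manip.current_clock(), manip.current_tcp_rot(), manip.grip_depth)
E
```

```text
side {'vfov': 53.072208465831665, 'cx': 319.363967101397, 'cy': 247.96002870520465, 'eye': array([0.61896499, 0.23190598, 0.79688309]), 'attitude': array([ 0.06513369,  0.98283672, -0.17219703, -0.01173738])}
top {'vfov': 45.649815540177634, 'cx': 319.54824479517015, 'cy': 241.9503218161925, 'eye': array([0.54179702, 0.0069026 , 0.88942641]), 'attitude': array([ 0.7140886 , -0.69946743, -0.00742861, -0.02770575])}
0.1 [ 9.91245672e-01  1.32027479e-01 -8.27917685e-05 -8.68899795e-04] 0.0188
```

View pics/side0.png

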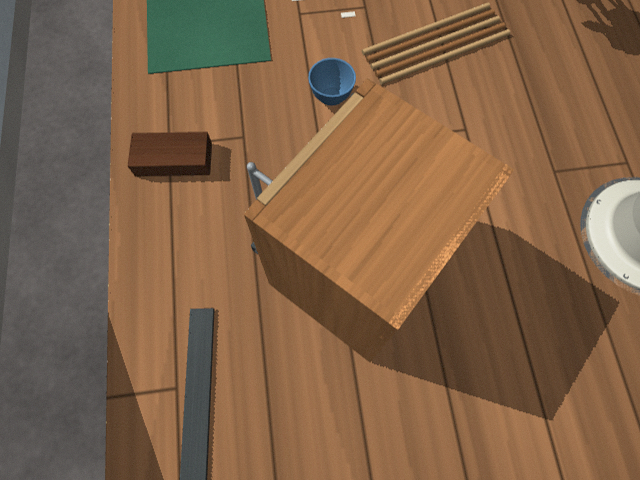

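View pics/top0.png

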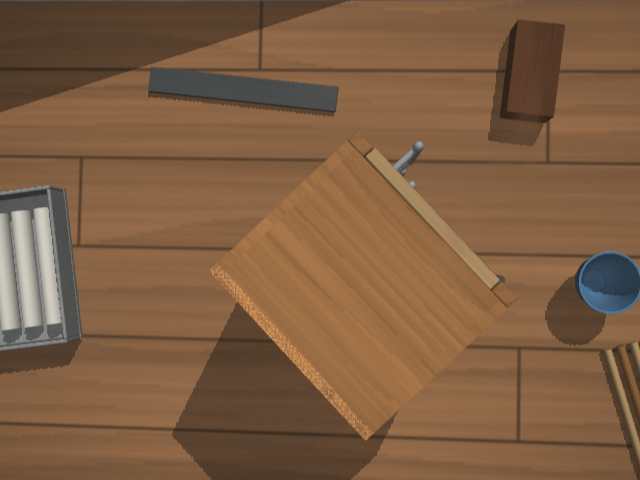

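The side view shows the cupboard, with the top of the bar at about (251,166). In the top view the bar top is at (419,146). The pale leaf top edge runs from (368,152) to (497,287), with the hinge at its lower-right end. The front corners are at (357,137) and (515,297).

```bash
cat > h.py <<'E'
from bench import manip, effector, viewer
import numpy as np, cv2
from scipy.spatial.transform import Rotation as R
def ray(n,uv):
    c=viewer.get_calibration(n); f=240/np.tan(np.radians(c["vfov"]/2))
    d=R.from_quat(c["attitude"]).apply([(uv[0]-c["cx"])/f,(uv[1]-c["cy"])/f,1]); return c["eye"],d/np.linalg.norm(d)
def onz(n,uv,z):
    e,d=ray(n,uv); return e+d*(z-e[2])/d[2]
def tri(a,ua,b,ub):
    (e,d),(g,h)=ray(a,ua),ray(b,ub)
    s=np.linalg.lstsq(np.c_[d,-h],g-e,rcond=None)[0]; p,q=e+s[0]*d,g+s[1]*h
    return (p+q)/2,np.linalg.norm(p-q)
E
python3 - <<'E'
from h import *
np.set_printoptions(precision=4,suppress=True)
print("bar tri",tri("top",(419,146),"side",(251,166)),"onz",onz("top",(419,146),.29),onz("side",(251,166),.29))
A,B,C,D=[onz("top",p,.295) for p in((357,137),(515,297),(367,439),(211,269))]
print(A,B,np.linalg.norm(A-B),np.linalg.norm(B-C),"front ang",np.degrees(np.arctan2(*(B-A)[1::-1])), np.degrees(np.arctan2(*(C-D)[1::-1])))
im=cv2.imread("pics/top0.png"); hsv=cv2.cvtColor(im,cv2.COLOR_BGR2HSV)
print("hsv strip",hsv[220,433],"top",hsv[250,400])
s=hsv[220,433].astype(int)
m=cv2.inRange(hsv,np.clip(s-[4,30,40],0,255),np.clip(s+[4,30,40],0,255))
n,l,st,_=cv2.connectedComponentsWithStats(m); k=l[220,433]; print(st[k])
r=cv2.minAreaRect(np.argwhere(l==k)[:,::-1].astype(np.float32)); bp=cv2.boxPoints(r); print(bp)
print([onz("top",p,.293) for p in bp])
E
```

```text
bar tri (array([ 0.6621, -0.0658,  0.2866]), np.float64(0.0001907867533611749)) onz [ 0.6615 -0.0654  0.29  ] [ 0.6617 -0.0637  0.29  ]
[ 0.6692 -0.0002  0.295 ] [ 0.5062 -0.1649  0.295 ] 0.23168753255642122 0.21060339587771337 front ang -134.70982221726248 -135.70410759174393
hsv strip [ 17 107 165] top [ 14 140 158]
[    0    72   640   295 58660]
[[-12.4521 142.7961]
 [ 87.8286 -97.1612]
 [721.8317 167.7954]
 [621.551  407.7527]]
[array([0.659 , 0.3994, 0.293 ]), array([0.9227, 0.2971, 0.293 ]), array([ 0.6421, -0.3708,  0.293 ]), array([ 0.3968, -0.2729,  0.293 ])]
```

```bash
cat >> h.py <<'E'
BAR=np.array([.6618,-.065]); HINGE=np.array([.5152,-.1445])
RAD=np.linalg.norm(BAR-HINGE); A0=np.arctan2(*(BAR-HINGE)[::-1])
def at(t,yaw0,z=.246):   # pose with the leaf turned by t from where it stood
    a=A0-t; return np.r_[HINGE+RAD*np.array([np.cos(a),np.sin(a)]),z], (R.from_euler("z",yaw0-t)*R.from_quat([1,0,0,0])).as_quat()
E
python3 - <<'E'
from h import *
np.set_printoptions(precision=2,suppress=True)
for y in (135,-45):
    for t in np.linspace(0,1.5,6): print(y,round(t,1),manip.solve_ik(*at(t,np.radians(y))))
print(manip.solve_ik(*at(0,np.radians(-45),.38)))
E
```

```text
135 0.0 [ 0.76  0.74 -1.17  1.45  0.68  1.4   0.36]
135 0.3 [ 0.82  0.83 -1.24  1.38  0.77  1.46  0.1 ]
135 0.6 [ 0.85  0.81 -1.18  1.35  0.74  1.45 -0.1 ]
135 0.9 [ 0.87  0.75 -1.05  1.35  0.64  1.4  -0.27]
135 1.2 [ 0.89  0.66 -0.9   1.38  0.52  1.34 -0.43]
135 1.5 [ 0.92  0.58 -0.79  1.44  0.42  1.29 -0.62]
-45 0.0 [ 0.51  0.54 -0.67  1.46  0.34  1.26 -2.55]
-45 0.3 [-0.44  0.65  0.91  1.43 -0.52  1.31 -2.15]
-45 0.6 [-0.45  0.78  1.13  1.4  -0.7   1.4  -2.27]
-45 0.9 [-0.32  0.72  1.    1.4  -0.6   1.35 -2.57]
-45 1.2 [ 1.04  0.87 -1.3   1.38  0.83  1.5   2.52]
-45 1.5 [ 1.14  0.83 -1.3   1.44  0.8   1.47  2.28]
[ 0.56  0.5  -0.8   1.25  0.35  1.53 -2.55]
```

```bash
python3 - <<'E'
from h import *
p=manip.current_tool_pos(); manip.servo_line([p[0],p[1],.40],vel=.2)
manip.move_pose(*at(0,np.radians(135),.39)); manip.servo_line(at(0,0,.335)[0],vel=.15)
print(manip.current_clock(),manip.current_tool_pos(),manip.current_q())
w=viewer.get_calibration("wrist"); print(w)
a=viewer.get_image("wrist"); b=viewer.get_image("side")
v=np.hstack([cv2.resize(i,(400,300)) for i in(a,b)]); cv2.imwrite("pics/w1.png",v[:,:,::-1]); cv2.imwrite("pics/w1raw.png",a[:,:,::-1])
# predicted bar top in wrist
f=240/np.tan(np.radians(w["vfov"]/2)); q=R.from_quat(w["attitude"]).inv().apply(np.r_[BAR,.29]-w["eye"])
th=np.arctan2(np.hypot(q[0],q[1]),q[2]); print("pred px",np.array([w["cx"],w["cy"]])+f*th*q[:2]/np.hypot(q[0],q[1]))
E
```

```text
4.3833 [ 0.66183661 -0.06543824  0.33527658] [ 0.71676732  0.62665612 -1.09501155  1.32407805  0.54930899  1.50812009
  0.45888904]
{'vfov': 65.70646984690485, 'cx': 322.5792212032185, 'cy': 234.0189616059835, 'eye': array([ 0.61507595, -0.01879427,  0.51425723]), 'attitude': array([0.91698085, 0.3791382 , 0.0476912 , 0.1145683 ])}
pred px [323.07813321 247.47231496]
```

View pics/w1.png

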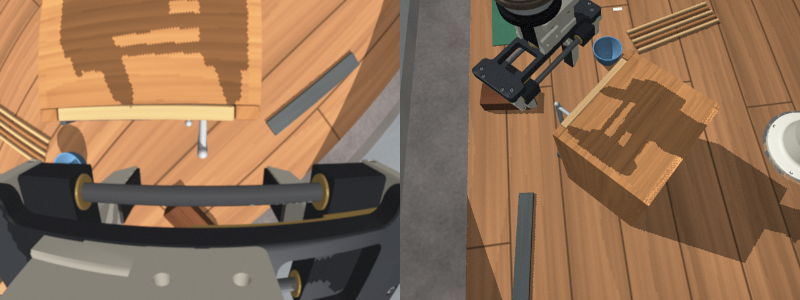

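View pics/w1raw.png

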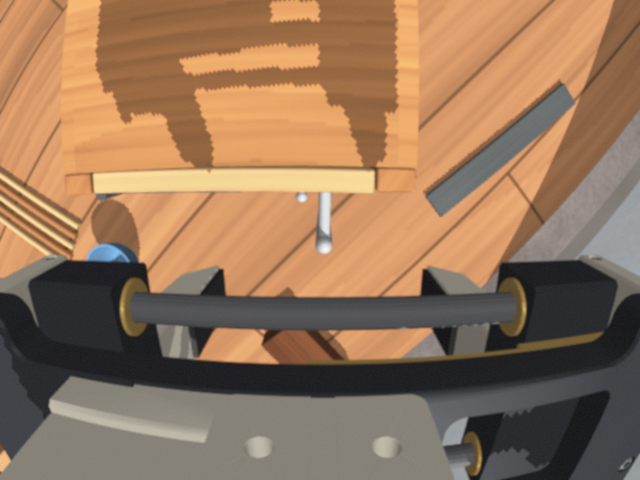

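The wrist view shows the bar top at (323,246), against a predicted (323,247), midway between the fingers. The arm is clear of the cupboard, so I'll grasp and swing.

```bash
python3 - <<'E'
from h import *
np.set_printoptions(precision=3,suppress=True)
y=np.radians(135)
manip.servo_line(at(0,y)[0],vel=.1); effector.close(f_grip=15)
print(manip.current_clock(),manip.current_finger_gap(),manip.current_gripper_force(),manip.current_force())
for t in np.linspace(0,1.5,16)[1:]:
    manip.servo_line(*at(t,y),vel=.05)
    F=manip.current_force(); print(round(t,1),manip.current_clock(),F,manip.current_finger_gap())
    if np.linalg.norm(F)>35: print("stop"); break
im=viewer.get_image("top"); cv2.imwrite("pics/t2.png",im[:,:,::-1])
E
```

```text
6.7583 0.010491441742216298 14.999885112047195 [ 1.218  0.439 -0.923]
0.1 7.2417 [ 2.698  1.551 -1.844] 0.01028221998061384
0.2 7.725 [ 5.066  1.874 -3.08 ] 0.010286208410794095
0.3 8.2083 [ 5.545  0.467 -2.348] 0.01043728301151835
0.4 8.6917 [ 5.728 -0.63  -3.792] 0.009998086898835709
0.5 9.175 [ 4.924 -0.689 -2.646] 0.010308989774159094
0.6 9.6583 [ 6.301 -0.262 -3.715] 0.010223282083882006
0.7 10.1417 [ 5.585 -1.67  -3.073] 0.010150018130281215
0.8 10.625 [ 5.165 -3.553 -3.427] 0.010351615130203174
0.9 11.1083 [ 6.555 -2.4   -3.238] 0.010172039707328414
1.0 11.5917 [ 6.176 -3.312 -2.208] 0.010204587487047136
1.1 12.075 [ 4.231 -3.129 -3.11 ] 0.010535679904843982
1.2 12.5583 [ 4.383 -4.745 -2.763] 0.010434923099191473
1.3 13.0417 [ 4.055 -4.599 -3.02 ] 0.010013588879865545
1.4 13.525 [ 3.043 -5.01  -3.086] 0.010518699108646104
1.5 14.0083 [ 3.483 -4.948 -1.829] 0.010194923216725714
```

View pics/t2.png

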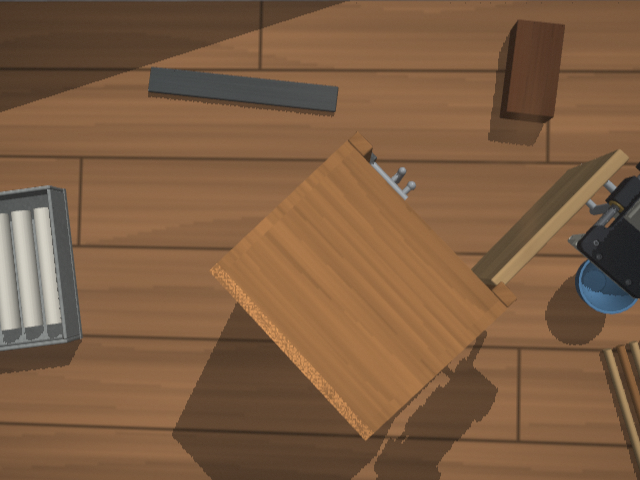

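The leaf now stands at about 90° to the front, running from (485,285) to (625,155). The bottom leaf is still shut with its bolt shot. Next I release the bar and retreat straight up.

```bash
python3 - <<'E'
from h import *
effector.open_jaws(); manip.sleep(.3)
p=manip.current_tool_pos(); manip.servo_line([p[0],p[1],.37],vel=.08)
manip.servo_line([p[0]-.02,p[1]-.1,.40],vel=.15); manip.sleep(.5)
print(manip.current_clock(),manip.current_finger_gap(),manip.current_force())
im=viewer.get_image("top"); cv2.imwrite("pics/t3.png",im[:,:,::-1])
E
```

```text
18.75 0.09179884125463611 [-0.4918385  -0.01512917  0.33145819]
```

View pics/t3.png

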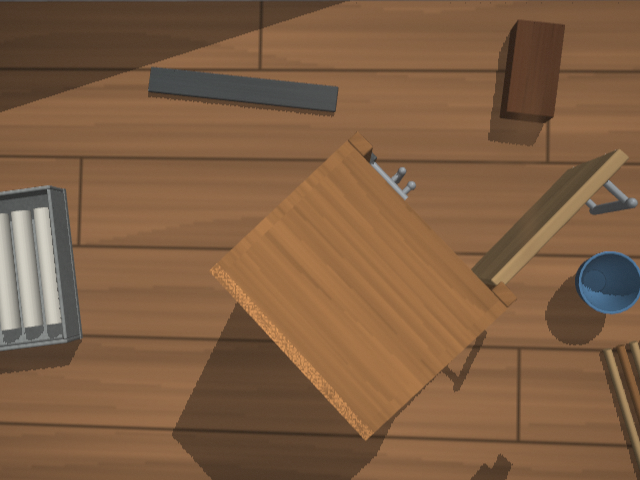

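The leaf has stayed open at about 90°, with its free end at (625,155). The gripper is clear, and the bolt at (390,180) is still shot.

```bash
python3 -c "
from bench import manip
print(manip.hand_in())"
```

```text
the job is handed in; nothing more can be done
None
```

I swung the top leaf open to about a right angle and left it there, the bottom leaf looked shut with its bolt shot in the last picture, the gripper was clear, and I handed the job in about 19 s into the 42 s limit; no verdict came back.

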